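# Stow the green ring pot and shut the ring drawer

## Robot

A 6-joint arm with a two-finger parallel gripper is mounted at the origin on the work surface. World frame = base frame: x ahead of the robot, y to its left, z up, the work surface at z = 0. Lengths are in mm, angles in rad, forces in N, time in s.
With the tool pointing down it reaches from about 350 to 875 mm from the base axis. Payload 4.2 kg.
Tool frame: the origin (TCP) lies on the centre line of the jaws, within the pads' length; the fingertips stand 14 mm ahead of it and the grasp point (between the pads) lies 5 mm behind it; z points along the fingers, y is the line along which they close (so a half turn about z gives the same grasp; the last joint's range is limited). The gripper opens to 85 mm and grips with 20 to 120 N. Pads are 22 mm wide; open, the fingers measure 114 mm over their backs; the gripper's body (76 mm by 85 mm) begins 54 mm behind the grasp point. The pads swing forward as they close: fully open they stand 13 mm farther back than shut.
Start: joints at [-1.068, 0.385, 0.008, 0, -1.194, -0.259], TCP at [150.887, -606.492, 245.312] pointing down, gripper open.
Joint ranges: [-3.14, 3.14], [-1.21, 2.06], [-1.07, 1.41], [-3.16, 2.05], [-2.99, -0.16], [-3.1, 3.1]. Speed limits (rad/s): [2.79, 2.79, 3.14, 3.14, 3.14, 3.14].

## Interface

Orientations are given as a unit quaternion [w, x, y, z].
In Python, from cell import ctrl, optics gives the robot as it stands. Calls block until the motion is done:
- ctrl.move_ptp(position, orientation): joint-space move of the TCP to a pose.
- ctrl.servo_line(position, ori=None, feed=150, stop_force=None): straight line of the TCP; ori=None keeps the orientation; feed is the mean speed in mm/s. With stop_force (N) it stops when the force on the tool has changed by that much, and returns True; else False.
- ctrl.move_j(angles): joint-space move.
- ctrl.set_gripper(opening, grasp_force=None): opening from 0.0 (shut) to 1.0 (fully open); grasp_force is the grip in N (None keeps the last); returns when the fingers have stopped.
- ctrl.wait(seconds).
- ctrl.ik(position, orientation): joint angles nearest the present ones, or None.
- optics.capture(name): name is "side" or "top"; returns the picture (384x512x3 uint8, red, green, blue); there is no depth.
- optics.get_calibration(name): a dict with "fovy" (degrees; the focal length in pixels is half the picture's height over the tangent of half this angle, whatever the lens; pixels are square), "cx", "cy" (the principal point, pixels), "world_from_camera" (4x4, takes a point from camera to world coordinates). Camera axes: x right, y down, z forward; pixel columns grow to the right and rows downward; lengths in mm; the calibration is good to about 2 mm. A picture is of the moment at which its call begins. get_calibration takes no time and is no camera call.
A pose or a line that the arm cannot do raises ctrl.IKError and nothing moves.
- ctrl.finish_job(): hands the job in; it is judged then, once.
Readings, each from a call of its own:
- ctrl.read_t(): time.
- ctrl.read_q(): joint angles.
- ctrl.read_qvel(): joint speeds.
- ctrl.read_joint_torque(): joint torques, N m.
- ctrl.read_ee_pos(): TCP position.
- ctrl.read_eef_rot(): TCP orientation.
- ctrl.read_force(): force on the tool from outside, world axes, zero at the start.
- ctrl.read_wrist_torque(): the same for the moment, N m.
- ctrl.read_gripper_width(): opening from 0.0 (shut) to 1.0 (fully open).
- ctrl.read_grasp_force(): force on a finger pad.
Only numpy, scipy, OpenCV 4.12 (cv2) and the standard library are available. Lean on these libraries where they do the work, as an engineer would, in place of code of your own. Each camera call takes 0.05 s, during which the arm holds its last target. There are 200 camera calls.

## Task

Put the white pot with the green cap and green bands away in the large empty front compartment of the open drawer, standing upright, and let go of it there while the drawer is still open. Then push the drawer fully shut.

Things in the scene. Friction and masses are not known exactly. Their poses are not given: they have to be found in the camera images.
- green_pot_center (a point): Centre of the pot to put away: round white plastic pot, bright green cap, three green bands; 36 mm diameter at the cap (top 13 mm), 33 mm below, 60 mm tall, 50 g. The point is on its axis, 30 mm above its underside; z up. It stands on the worktop (z = 0), 90 mm or more from two like pots, one with a red and one with a blue cap, no bands.
- bay (a point): Middle of the floor of the drawer's large empty compartment, 12 mm above the worktop; moves with the drawer. x points level into the cabinet (shutting direction), z up. Bay 120 mm (x) by 136 mm (y); walls 38 mm high, at the front the 72 mm high drawer front. The full narrow bay is on +y. Cabinet 88 mm tall; its roof (underside at z = 83 mm) starts (joint value - 60 mm) beyond this point in x.
- pull (a point): Middle of the flat front face of the black block-shaped pull on the drawer's grey front, 56 mm above the worktop; axes as for bay. The pull is 90 mm wide, 20 mm high, 12 mm proud of the front, no gap behind it. The front is 206 mm wide and reaches from 8 to 84 mm above the worktop. Pushing here along +x shuts the drawer.
- ring_drawer (a joint): How far the drawer stands open, in m: 0 is fully shut (against a stop), 0.18 fully open. It starts 0.14 to 0.17 open, slides with a light friction of 1 to 2 N and stays where it is left.
Things that resemble listed ones, but are neither listed nor needed, are in the scene too. Of the things that look like the part that bears green_pot_center, the largest one is meant.

How it is judged:
By the outcome, as a careful person would: the job done as asked, in the order asked, and still so for the second after the job is handed in, with the robot touching nothing.
It also fails if it takes over 45 s, if anything falls off the work surface, if the arm or the gripper's body presses on something with over 40 N, if the wrist force passes 120 N, or if a joint passes its speed limit or range.

## Working session

There is one attempt and no reset: what is moved stays moved. The work goes in short steps, each a Python script; the robot and the scene stay as the last script left them, time stands still between calls to the robot, and variables do not carry over. Pictures are saved under pics/ and viewed, at most 10 in all, crops included, and the job is handed in when it is done.

```bash
ls; mkdir -p pics
python3 - <<'E'
from cell import ctrl, optics
import cv2, numpy as np
for n in ("side","top"):
    im=optics.capture(n); cv2.imwrite(f"pics/{n}0.png",cv2.cvtColor(im,cv2.COLOR_RGB2BGR))
    c=optics.get_calibration(n); print({k:(np.round(v,3).tolist() if k!='lens' else v) if not isinstance(v,str) else v for k,v in c.items()})
print(ctrl.read_eef_rot())
E
```

```text
pics
{'fovy': 56.945, 'cx': 256.657, 'cy': 190.507, 'world_from_camera': [[0.937, -0.235, 0.258, 377.108], [-0.349, -0.587, 0.731, -801.919], [-0.02, -0.775, -0.632, 639.38], [0.0, 0.0, 0.0, 1.0]]}
{'fovy': 42.671, 'cx': 259.049, 'cy': 193.892, 'world_from_camera': [[0.017, -0.98, 0.198, 322.513], [-1.0, -0.018, -0.007, -171.562], [0.011, -0.198, -0.98, 1374.933], [0.0, 0.0, 0.0, 1.0]]}
[-1.60072138e-04 -1.21529631e-01  9.92587362e-01  9.22588970e-04]
```

View pics/side0.png

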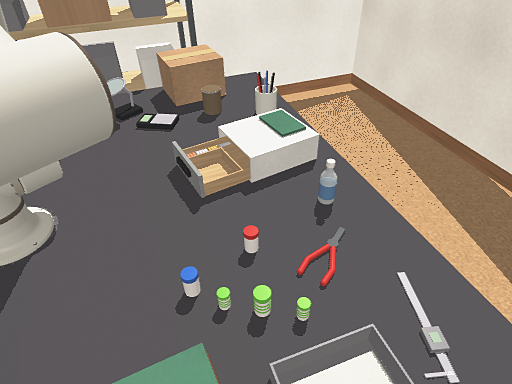

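View pics/top0.png

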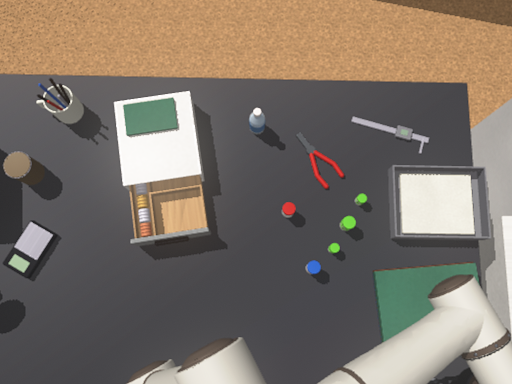

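Candidates: three green-capped, banded pots. In the side view they are at (224,298), (262,300) and (303,308); in the top view at (334,248), (348,224) and (361,200). The middle one is the largest. The red pot (251,239) and blue pot (191,281) are ruled out. Next I'll check this choice and the drawer in close crops.

```bash
cat > h.py <<'E'
import cv2, numpy as np
from cell import ctrl, optics
def cam(n):
    c=optics.get_calibration(n); return c, 192/np.tan(np.radians(c["fovy"])/2), np.array(c["world_from_camera"])
def ray(n,u,v):
    c,f,T=cam(n); return T[:3,3], T[:3,:3]@np.array([(u-c["cx"])/f,(v-c["cy"])/f,1])
def atz(n,u,v,z):
    o,d=ray(n,u,v); return o+d*(z-o[2])/d[2]
def proj(n,p):
    c,f,T=cam(n); q=T[:3,:3].T@(np.array(p)-T[:3,3]); return np.array([f*q[0]/q[2]+c["cx"],f*q[1]/q[2]+c["cy"]])
def tri(a,b):
    A=[];y=[]
    for o,d in (ray(*a),ray(*b)):
        d=d/np.linalg.norm(d);P=np.eye(3)-np.outer(d,d);A.append(P);y.append(P@o)
    x=np.linalg.lstsq(np.vstack(A),np.hstack(y),rcond=None)[0]
    return x, np.linalg.norm(np.vstack(A)@x-np.hstack(y))
def greens(im):
    h=cv2.cvtColor(im,cv2.COLOR_RGB2HSV); m=cv2.inRange(h,(40,150,90),(75,255,255))
    n,_,s,c=cv2.connectedComponentsWithStats(m)
    return [(s[i].tolist(),c[i].round(1).tolist()) for i in range(1,n) if s[i][4]>15]
def save(im,p): cv2.imwrite(p,cv2.cvtColor(im,cv2.COLOR_RGB2BGR))
E
python3 - <<'E'
from h import *
S=cv2.cvtColor(cv2.imread("pics/side0.png"),4);T=cv2.cvtColor(cv2.imread("pics/top0.png"),4)
for n,im in(("side",S),("top",T)):
    for g in greens(im): print(n,g,atz(n,*g[1],55).round(0))
up=lambda im,x,y,w,h,k:cv2.resize(im[y:y+h,x:x+w],None,fx=k,fy=k,interpolation=cv2.INTER_CUBIC)
a=up(S,210,275,100,60,4);b=up(S,165,130,100,75,4);c=up(T,120,165,100,85,4)
M=np.zeros((600,800,3),np.uint8);M[:240,:400]=a;M[240:540,:400]=b;M[:340,400:]=c
save(M,"pics/m1.png")
E
```

```text
side ([217, 288, 13, 12, 44], [222.4, 295.6]) [ 444. -401.   55.]
side ([253, 289, 18, 15, 70], [261.2, 299.0]) [ 510. -435.   55.]
side ([297, 301, 14, 10, 39], [302.7, 307.3]) [ 576. -479.   55.]
top ([357, 194, 10, 10, 73], [361.5, 198.2]) [ 583. -462.   55.]
top ([342, 216, 14, 14, 140], [348.6, 222.1]) [ 516. -425.   55.]
top ([329, 243, 11, 10, 83], [334.0, 247.6]) [ 446. -385.   55.]
```

View pics/m1.png

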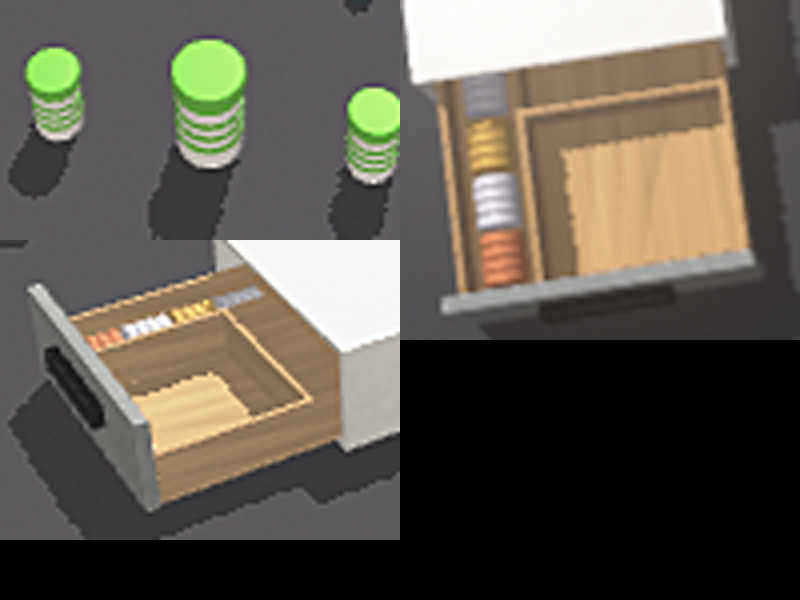

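The crop confirms the choice: the middle pot (side 262,290) is clearly the largest of the three. The bay is the open wooden compartment, and the black pull is on the grey front. Next I'll triangulate the positions.

Run:
```python
from h import *
b=lambda X,Y:("side",165+(X+.5)/4-.5,130+(Y-240+.5)/4-.5)
c=lambda X,Y:("top",120+(X-400+.5)/4-.5,165+(Y+.5)/4-.5)
a=lambda X,Y:("side",210+(X+.5)/4-.5,275+(Y+.5)/4-.5)
P={"cap(z60)":(a(209,63),("top",348.8,222.8)),
"rim back+y(50)":(b(229,313),c(526,116)),"rim back-y(50)":(b(307,400),c(722,86)),
"front top +y(84)":(b(31,286),c(442,299)),"front top -y(84)":(b(148,420),c(753,252)),
"roof front -y(88)":(b(342,352),c(728,38))}
for k,(s,t) in P.items():
    z=float(k[k.index("(")+1:-1].strip("z")); x,r=tri(s,t)
    print(k,x.round(1),round(r,1),"side@z",atz(*s,z).round(1)[:2],"top@z",atz(*t,z).round(1)[:2])
print("pot base side@0",atz(*a(209,165),0).round(1))
for k,p in {"pull topL":(540,300),"pull topR":(672,285)}.items(): print(k,atz(*c(*p),66).round(1))
```

```text
cap(z60) [ 514.4 -424.1   65.1] 2.3 side@z [ 517.3 -420.7] top@z [ 513.6 -424.8]
rim back+y(50) [588.3 114.9  50.2] 3.3 side@z [590.8 115.5] top@z [585.9 115.1]
rim back-y(50) [609.5 -18.5  51.5] 0.4 side@z [610.4 -16.4] top@z [609.5 -18.3]
front top +y(84) [452.8 155.1  84.7] 4.1 side@z [449.9 155.9] top@z [455.8 155.3]
front top -y(84) [490.9 -47.5  86.7] 1.1 side@z [492.3 -43.8] top@z [490.5 -47.2]
roof front -y(88) [634.3 -25.8  90.5] 0.8 side@z [636.1 -22.2] top@z [634.4 -25.4]
pot base side@0 [ 510.4 -436.9    0. ]
pull topL [458.1  94.8  66. ]
pull topR [469.7   7.6  66. ]
```

```bash
cat >> h.py <<'E'
from scipy.spatial.transform import Rotation as R
def down(a):
    x=np.array([-np.sin(a),np.cos(a),0]);y=np.array([np.cos(a),np.sin(a),0]);z=np.array([0,0,-1.])
    return R.from_matrix(np.c_[x,y,z]).as_quat()[[3,0,1,2]]
YAW=0.18; BAY=np.array([540.,37.5,12]); DX=np.array([np.cos(YAW),np.sin(YAW),0]); DY=np.array([-np.sin(YAW),np.cos(YAW),0])
def best(p,a):
    q0=ctrl.read_q(); c=[]
    for k in(0,np.pi):
        q=ctrl.ik(p,down(a+k)); 
        if q is not None: c.append((np.abs(np.array(q)-q0).max(),down(a+k),np.round(q,2)))
    return min(c,key=lambda t:t[0])
E
python3 - <<'E'
from h import *
p=np.array([515,-423,140.]); d,o,q=best(p,np.arctan2(.87,.48)); print(d,q)
ctrl.move_ptp(p,o)
print(ctrl.servo_line([515,-423,30],stop_force=15), ctrl.read_ee_pos())
ctrl.set_gripper(0.0,30); print(ctrl.read_gripper_width(),ctrl.read_grasp_force())
ctrl.servo_line([515,-423,160]); print(ctrl.read_gripper_width(),ctrl.read_grasp_force(),ctrl.read_force(),ctrl.read_t())
save(np.hstack([optics.capture("side")[100:340,100:500],optics.capture("top")[60:300,110:510]]),"pics/m2.png")
E
```

```text
1.3709018545875944 [-0.45  0.54 -0.02  0.   -1.02 -1.63]
False [ 515.60110899 -423.6594724    31.08565235]
0.4094535874152336 29.608918726444244
0.40425392915597197 29.907909035682678 [ 0.25743079  0.14830066 -1.59414568] 4.075
```

View pics/m2.png

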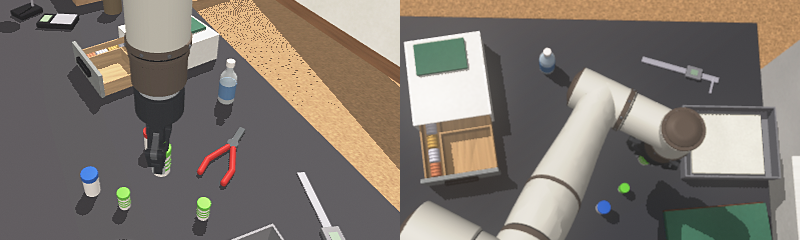

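The pot is held: the opening is about 34 mm and the side crop shows it between the fingers at (160,155). The bay is empty and clear. Now I'll place it.

Run:
```python
from h import *
p=BAY+[0,0,148]; d,o,q=best(p,np.arctan2(DY[1],DY[0])); print(d,q)
ctrl.move_ptp(p,o); ctrl.wait(.2)
e=ctrl.read_ee_pos(); print(e, ctrl.read_force(), ctrl.read_gripper_width())
ctrl.servo_line(BAY+[0,0,50-0])
print(ctrl.servo_line(BAY+[0,0,28],feed=25,stop_force=3), ctrl.read_ee_pos(), ctrl.read_force())
ctrl.set_gripper(0.65); print(ctrl.read_gripper_width())
ctrl.servo_line(BAY+[0,0,190]); 
r=BAY-DX*190+[0,0,190]; ctrl.servo_line(r); print(ctrl.read_t(),ctrl.read_ee_pos())
S=optics.capture("side");T=optics.capture("top")
k=lambda im,x,y:cv2.resize(im[y:y+100,x:x+100],None,fx=4,fy=4,interpolation=cv2.INTER_CUBIC)
save(np.hstack([k(S,165,120),k(T,120,160)]),"pics/m3.png")
```

```text
0.8145117982888501 [ 0.37  0.32 -0.32  0.   -0.93 -1.76]
[540.16721609  36.71920677 159.88228111] [ 0.2856321  -0.40675181 -1.25087336] 0.40885258920864836
True [540.06512926  37.40575242  42.64495456] [-0.15638355 -0.12652212  4.45124552]
0.6476443864567156
10.5583 [353.80296537   3.74721912 202.08651147]
```

View pics/m3.png

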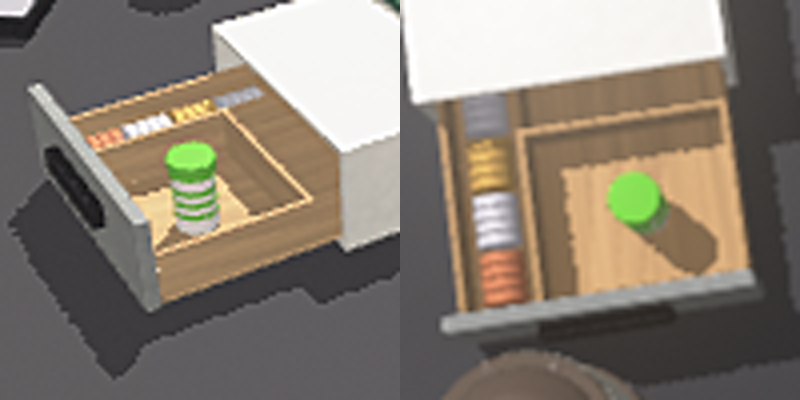

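The pot stands upright on its base near the middle of the bay, released with the drawer open (cap at about (190,155) in the left crop and (635,197) in the right). Now I'll push the drawer shut at the pull.

Run:
```python
from h import *
ctrl.set_gripper(0.0,30)
P=lambda x,z:BAY*[1,1,0]+DX*x+DY*27+[0,0,z]
ctrl.servo_line(P(-135,190)); ctrl.servo_line(P(-135,58)); ctrl.wait(.2)
print(ctrl.servo_line(P(-70,58),feed=20,stop_force=1.2))
e=ctrl.read_ee_pos(); x0=(e-BAY)@DX; print("contact x",x0,e,ctrl.read_force(),ctrl.read_t())
h=ctrl.servo_line(P(x0+125,58),feed=40,stop_force=15); print(h,(ctrl.read_ee_pos()-BAY)@DX-x0,ctrl.read_force())
if not h:
    h=ctrl.servo_line(P(x0+185,58),feed=20,stop_force=12); print(h,(ctrl.read_ee_pos()-BAY)@DX-x0,ctrl.read_force(),ctrl.read_t())
```

```text
True
contact x -93.97463279564124 [442.72368208  47.16353777  57.61142821] [-0.26280934 -0.18545136 -0.56191822] 14.9833
False 124.98433303241933 [-1.1537812  -0.86082128 -0.22917855]
True 143.10051783214973 [ 0.38447508 -0.55451888  0.89942522] 19.6333
```

Run:
```python
from h import *
e=ctrl.read_ee_pos()
print(ctrl.servo_line(e+DX*20,feed=10,stop_force=12),(ctrl.read_ee_pos()-e)@DX,ctrl.read_force())
e=ctrl.read_ee_pos()
ctrl.servo_line(e-DX*60,feed=100); e=ctrl.read_ee_pos(); ctrl.servo_line(e+[0,0,140])
e=ctrl.read_ee_pos(); ctrl.move_ptp([380,-250,200],ctrl.read_eef_rot()); print(ctrl.read_t())
S=optics.capture("side");T=optics.capture("top")
k=lambda im,x,y:cv2.resize(im[y:y+120,x:x+120],None,fx=3.3,fy=3.3,interpolation=cv2.INTER_CUBIC)
save(np.hstack([k(S,200,90),k(T,100,90)]),"pics/m4.png")
```

```text
True -0.15352336845354012 [-0.95633427  0.29082357  0.09792097]
23.6083
```

View pics/m4.png

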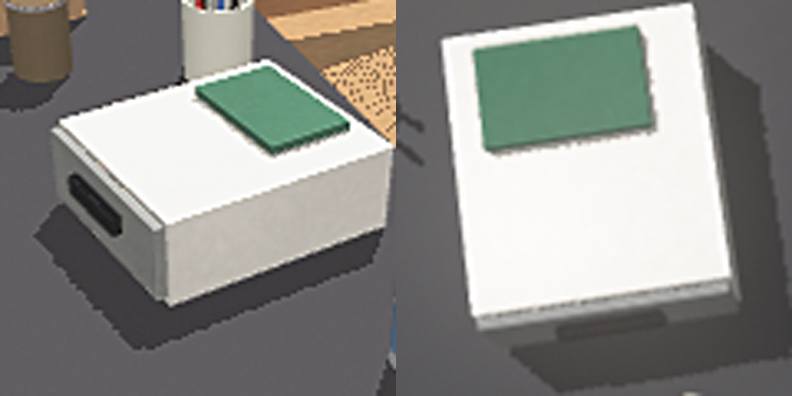

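The drawer front lies flush against the cabinet in both crops. A second push met the stop with no further travel, and the arm is clear. Handing in.

```bash
python3 -c "
from cell import ctrl
print(ctrl.finish_job())"
```

```text
the job is handed in; nothing more can be done
None
```

I stood the green-banded pot upright in the drawer's large front compartment and let go of it there, then pushed the drawer shut against its stop; the job was handed in at about 24 s.

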